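Hang up the dust cover and hold a spread snap ring at the shaft groove

TASK

Lift the dust cover off the shaft stub, hang it by its bail handle on the stand's hook and let go of it. Then take the snap-ring pliers from their rest, squeeze the handles fully so that the ring on their tips spreads, and lower it level over the shaft end until it surrounds the groove, centred and not pressing on the shaft. Finish while holding it there: pliers squeezed in the gripper, ring spread at the groove, cover still hanging, the other things on the bench left alone.

Things in the scene. Friction and masses are not known exactly. Their poses are not given: they have to be found in the camera images.
- cover: Grey dust cover: upside-down cup, 60 mm across, 60 mm tall, about 120 g, standing over the shaft stub; lift straight up 55 mm to clear it. Origin: centre of its lower rim, z up. On top a rigid bail of 8 mm round bar, a loop in the cover's y-z plane: level top bar along y, centre line 112 mm above the origin, 46 mm to either side; opening under the bar 48 mm tall, 84 mm wide.
- bail (a point): Middle of the bail's top bar, on its centre line; axes as the cover. Pinch the bar from above across its 8 mm, about 26 mm to one side of this point, so that the middle stays free for the hook.
- hook: Fixed steel hook stand; origin on the bench under the hook's low point, foot 110 x 100 x 12 mm. A 14 mm post 62 mm behind (the stand's +x) ends 227 mm above the bench. From it an 8 mm round bar slopes down to the low point (24 mm level part) and rises to the open tip, which points along the stand's -x: tip 26 mm in front of the low point, its top 223 mm above the bench.
- hook_seat (a point): Low point of the hook, on top of its bar, 200 mm above the bench: the bail's bar hangs here, lying along the stand's y. Axes as the stand.
- fixture: Fixed fixture: white box 90 x 90 mm, black lid 40 mm above the bench (bench z = 0). On it a flange 48 mm across up to 48 mm, then the upright steel shaft stub, 38 mm across, up to 88 mm (rim bevelled 2 mm), with a groove 33 mm across from 63 to 73 mm. Origin: centre of its underside, z up.
- groove (a point): Middle of the groove on the shaft axis, 68 mm above the bench; the shaft end is 20 mm above it.
- rest: Fixed black block 56 x 75 x 45 mm (on a plate 80 x 95 x 8 mm) with a 10 mm wide, equally high rib 40 mm long behind it (its -x); the pliers lie along its x axis, their 5 mm wide middle tail on the rib, between the handles. Origin: centre of its underside.
- pliers: Snap-ring pliers, about 180 g, lying loose and level on the rest. Origin midway between their two pivots, at mid handle thickness (51 mm above the bench as they lie); x from handles to tips, z up. Two rubber handles 11 mm tall from x = -28 to -78 mm. The tips are bent down and carry the snap ring 36 mm below the handles; it cannot come off.
- grip_point (a point): Grip here from above (x = -52 mm, y = 0, z = 0 of the pliers), fingers closing along the pliers' y. Relaxed, the handles splay: outer faces about 54 mm apart here, 62 mm at x = -67 mm. Squeezed to the stop the faces are parallel, 24 mm apart, symmetrical about the x axis. Their spring pushes 3 to 10 N per handle: grip with 30 to 60 N.
- ring_centre (a point): Centre of the snap ring once spread: x = 69.94, y = 0, z = -36 mm of the pliers, mid thickness of the ring. Ring 3 mm thick, level as the pliers lie. Relaxed its inside is 34 mm across and cannot pass the shaft; spread to the stop the 38 mm shaft passes with about 3 mm to spare all round. It reaches 28 mm from this point.
- handle (a joint): How far the handles are squeezed, rad: 0 relaxed, 0.277 at the stop (ring fully spread). Springs back when let go.
- jar: Bystander, to be left alone: closed clear screw jar with white cap, 48 mm across, 60 mm tall.
- driver: Bystander, to be left alone: screwdriver with black handle, 170 mm long, lying.
- spare_ring: Bystander, to be left alone: flat steel ring, 60 mm across, lying on the bench.
- connector: Bystander, to be left alone: small brass and steel connector, 20 mm across, 32 mm tall, standing.
- mouse: Bystander, to be left alone: computer mouse, about 90 mm long, 32 mm high.
- notebook: Bystander, to be left alone: closed notebook 140 x 100 x 12 mm.
- screw_tray: Bystander, to be left alone: small divided tray 100 x 140 x 30 mm.
Not all that is in view belongs to the job. What is shaped like the cover but blue or purple is not meant.

How it is judged:
On the way, in this order (a step that is already met when the one before it is completed fails the run):
1. the cover hangs by its bail on the hook, let go (distance between bail and hook_seat below 0.022 m and height (world z) of cover above 0.05 m and contact force between cover and hook above 0.3 N and contact force between cover and the arm below 0.3 N and contact force between cover and the fingers below 0.3 N and angle between cover's own z axis and vertical below 0.45 rad), for 0.3 s.
2. the pliers are lifted off their rest, squeezed, the ring spread (value of joint handle above 0.235 rad and contact force between pliers and the fingers above 4 N and contact force between pliers and rest below 0.1 N and z of ring_centre in the frame of groove above 0.02 m), for 0.1 s.
At the end, for the whole second after the job is handed in: Cover hanging on the hook, untouched by the robot (bail within 22 mm of hook low point, tilt under 0.45 rad). Pliers at rest in the gripper, squeezed at least 85 %, level within 0.12 rad; ring centre within 4 mm of the shaft axis and 3.5 mm of groove mid-height; under 5 N on the fixture (all of step 1 and value of joint handle above 0.235 rad and contact force between pliers and the fingers above 4 N and horizontal distance between ring_centre and groove below 0.004 m and z of ring_centre in the frame of groove between -0.0035 and 0.0035 m and angle between pliers's own z axis and vertical below 0.12 rad and contact force between pliers and fixture below 5 N and contact force between pliers and rest below 0.1 N and linear speed of pliers below 0.03 m/s and linear speed of cover below 0.15 m/s); the arm keeps its last pose, push and grip.
It fails at once if a bystander is disturbed (moved more than 30 mm) (distance of any of jar, driver, spare_ring, connector, mouse, notebook, screw_tray from where it was at the start of the episode above 0.03 m).
It fails at once if the ring or pliers are pressed on the fixture harder than 30 N (contact force between pliers and fixture above 30 N).
It also fails if it takes over 64 s, if anything falls off the work surface, if the arm or the gripper's body presses on something with over 40 N, if the wrist force passes 120 N, or if a joint passes its speed limit or range.

ROBOT

A 7-joint arm with a two-finger parallel gripper is mounted at the origin on the work surface. World frame = base frame: x ahead of the robot, y to its left, z up, the work surface at z = 0. Lengths are in m, angles in rad, forces in N, time in s.
With the tool pointing down it reaches from about 0.4 to 0.85 m from the base axis. Payload 10.4 kg.
Tool frame: the origin (TCP) lies midway between the tips of the shut fingers; the grasp point (between the pads) lies 19 mm behind it (ctrl.hold_point_z is the distance from the TCP to the grasp point, in m); z points along the fingers, y is the line along which they close (so a half turn about z gives the same grasp; the last joint's range is limited). The gripper opens to 85 mm and grips with 20 to 120 N. Pads are 22 mm wide; open, the fingers measure 114 mm over their backs; the gripper's body (76 mm by 85 mm) begins 54 mm behind the grasp point. The pads swing forward as they close: fully open they stand 13 mm farther back than shut.
Start: joints at [-1.303, 0.332, -0.065, 1.46, 0.022, 1.35, -0.088], TCP at [0.179, 0.599, 0.231] pointing down, gripper open.
Joint ranges: [-2.6, 2.6], [-0.5, 2.12], [-1.47, 1.34], [0.16, 2.42], [-1.27, 4.41], [0.06, 2.06], [-2.6, 2.6]. Speed limits (rad/s): [2.22, 2.22, 2.79, 2.79, 3.14, 3.14, 3.14].

INTERFACE

Orientations are given as a unit quaternion [x, y, z, w].
In Python, from station import ctrl gives the robot as it stands. The module is installed in compiled form; this text tells all that it offers.
- The arm moves only by the shell command python3 -m jog 'ROWS' [OPENING]. ROWS is JSON, a list that holds one entry, the list of rows, each a list of 6 numbers: the shift along the tool's x, y, z in m, then the turn, a rotation vector about the tool's x, y, z in rad. A call has 1 to 5 rows; each row shifts and turns the commanded pose from where the row before left it, along the tool's axes as they then stand; what a row does not reach is not made up. A row lasts 1/12 s, in which the tool goes at most 41.7 mm and 7.16 degrees, less where a joint would pass 70% of its speed; a pose out of reach is approached as far as the arm can. A call is refused whole if a number of a shift passes 0.0417 or a number of a turn 0.125, either way. A call with a gripper value outside its range is refused whole. OPENING is the gripper command: -1 is shut, 1 is fully open, values between are in proportion, set as the call begins (- or left out, the last holds). The fingers move at their own pace and stop on an object; the grip force is fixed at half the most. Time passes only in rows, so rows that do not move let the fingers close. It gives the time, the measured TCP pose, the force, the opening and the grip force at its end, in the units of the state.
- ctrl.read_state(): the state, without advancing time (a new reading comes with each control period).
- ctrl.capture(name): name is "scene" or "top"; returns the picture (384x512x3 uint8, red, green, blue); there is no depth.
- ctrl.camera_params(name): a dict with "fx", "fy", "cx", "cy" (pixels), "camera_from_world" (4x4, takes a point from world to camera coordinates). Camera axes: x right, y up, looking along -z (the intrinsics and any distortion apply to the point x, -y, -z); pixel columns grow to the right and rows downward; lengths in m; the calibration is good to about 2 mm. A picture is of the moment at which its call begins. camera_params takes no time and is no camera call.
- ctrl.job_done(): hands the job in; it is judged then, once.
The state is a dict: "t": time; "joint_positions": joint angles; "qd": joint speeds; "joint_torque": joint torques, N m; "eef_pos": TCP position; "tool_rot": TCP orientation; "contact_force": force on the tool from outside, world axes, zero at the start; "torque": the same for the moment, N m; "finger_gap": finger opening in m; "grip_force": force on a finger pad.
Only numpy, scipy, OpenCV 4.12 (cv2) and the standard library are available. Lean on these libraries where they do the work, as an engineer would, in place of code of your own. Each camera call takes 0.05 s, during which the arm holds its last target. There are 200 camera calls.

## Working session

There is one attempt and no reset: what is moved stays moved. The work goes in short steps, Python scripts to look and compute and a shell command to move; the robot and the scene stay as the last step left them, time stands still between calls to the robot, and variables do not carry over. Pictures are saved under pics/ and viewed, at most 10 in all, crops included, and the job is handed in when it is done.

```bash
mkdir -p pics
python3 - <<'E'
from station import ctrl
import cv2,numpy as np
np.set_printoptions(precision=4,suppress=True)
for n in("scene","top"):
    im=ctrl.capture(n);cv2.imwrite(f"pics/{n}0.png",im[:,:,::-1]);
    p=ctrl.camera_params(n);print(n,p)
s=ctrl.read_state();print(s,ctrl.hold_point_z)
E
```

```text
scene {'fx': 429.68119323245327, 'fy': 429.68119323245327, 'cx': 259.01592174603024, 'cy': 193.4186846643633, 'camera_from_world': array([[ 0.479 ,  0.8778, -0.0087, -0.2695],
       [-0.67  ,  0.372 ,  0.6425,  0.2892],
       [ 0.5671, -0.3019,  0.7663, -1.8098],
       [ 0.    ,  0.    ,  0.    ,  1.    ]])}
top {'fx': 434.4680133119505, 'fy': 434.4680133119505, 'cx': 260.0432170651242, 'cy': 194.53567426925258, 'camera_from_world': array([[-0.0013, -1.    ,  0.005 ,  0.0143],
       [ 0.9805, -0.0003,  0.1966, -0.5678],
       [-0.1966,  0.0051,  0.9805, -1.4744],
       [ 0.    ,  0.    ,  0.    ,  1.    ]])}
{'t': 0.1, 'joint_positions': array([-1.3026,  0.3328, -0.0647,  1.4609,  0.0216,  1.3499, -0.0885]), 'qd': array([-0.0005, -0.0005,  0.0001, -0.0022, -0.    , -0.0038,  0.0007]), 'joint_torque': array([  0.0013, -62.6745,   0.0491, -39.243 ,   0.0164,   0.007 ,
        -0.    ]), 'eef_pos': array([0.1791, 0.5984, 0.2306]), 'tool_rot': array([ 0.1449,  0.9894, -0.0007, -0.0001]), 'contact_force': array([-0.086 , -0.5053,  0.4505]), 'torque': array([-0.0233, -0.0162,  0.0109]), 'grip_force': 0.0, 'finger_gap': 0.08540557297629693} 0.0187
```

View pics/scene0.png

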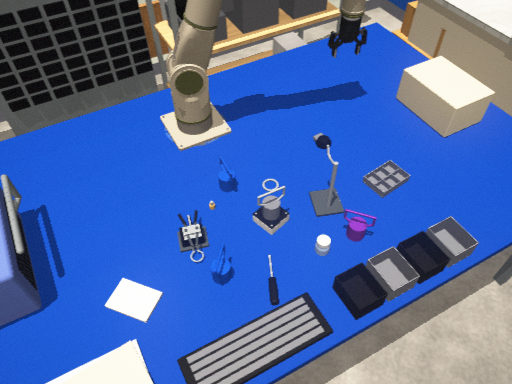

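View pics/top0.png

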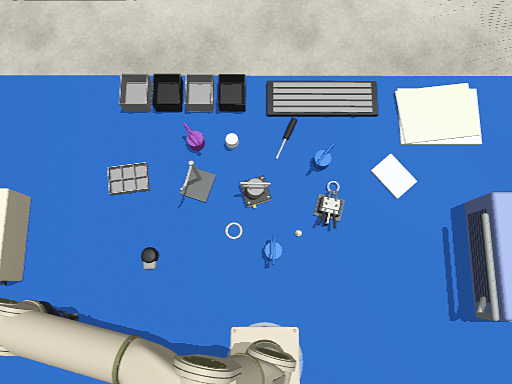

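The top view shows the fixture and cover at about (256,190), hook stand at (198,182), pliers at (330,207) and ring at (333,186). In the scene view the cover is at (270,205), hook at (330,160) and pliers at (193,235). I'll enlarge both.

Run:
```python
import cv2,numpy as np
t=cv2.imread("pics/top0.png");s=cv2.imread("pics/scene0.png")
a=cv2.resize(t[145:235,170:360],None,fx=4.2,fy=4.2,interpolation=cv2.INTER_CUBIC)
cv2.imwrite("pics/topc.png",a)
b=cv2.resize(s[125:275,165:355],None,fx=4,fy=4,interpolation=cv2.INTER_CUBIC)
cv2.imwrite("pics/scenec.png",b)
```

```text
(no output)
```

View pics/topc.png

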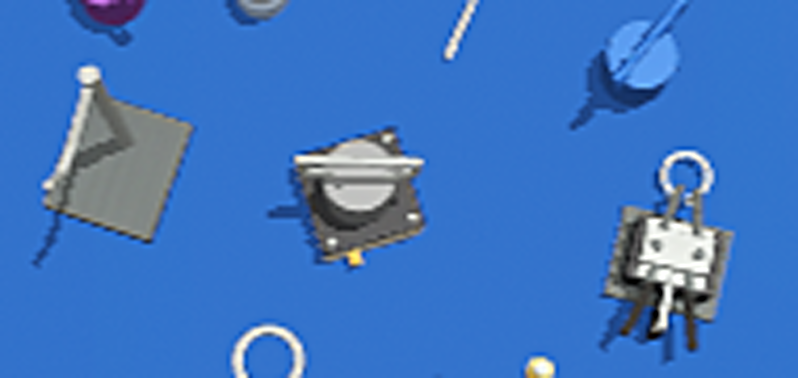

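View pics/scenec.png

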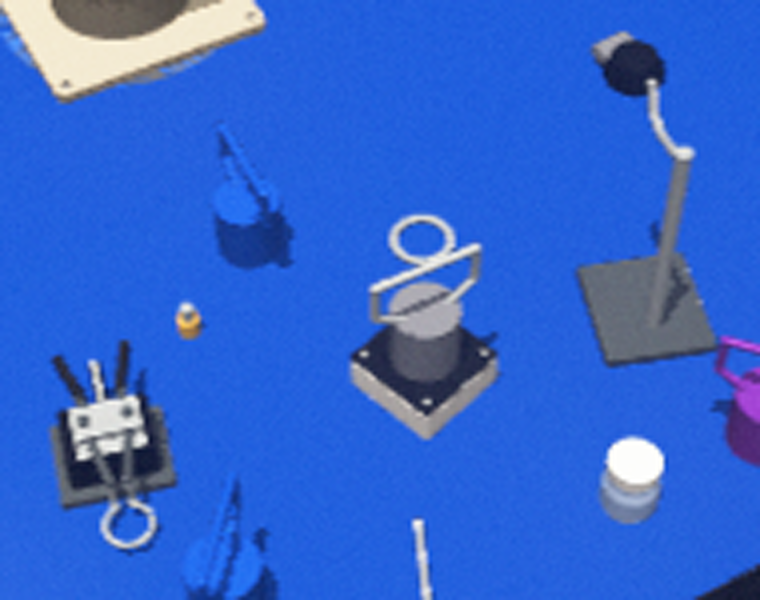

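The crops give these points.
- **Top crop:** bail bar from (297,160) to (422,162), hook post top (88,75), tip (50,185), ring centre (686,176), and pivots (656,244) and (708,252).
- **Scene crop:** bail bar from (375,292) to (478,247), post top (685,153), tip (652,85), ring (129,524), and pivots (84,421) and (127,411).

Next I'll triangulate these.

```bash
cat > h.py <<'E'
import numpy as np,cv2
from station import ctrl
np.set_printoptions(precision=4,suppress=True)
P={n:ctrl.camera_params(n) for n in("scene","top")}
def ray(n,u,v):
    p=P[n];M=np.array(p["camera_from_world"]);R=M[:3,:3]
    d=R.T@np.array([(u-p["cx"])/p["fx"],-(v-p["cy"])/p["fy"],-1]);return -R.T@M[:3,3],d/np.linalg.norm(d)
def plane(n,u,v,z):
    c,d=ray(n,u,v);return c+d*(z-c[2])/d[2]
def proj(n,X):
    p=P[n];M=np.array(p["camera_from_world"]);q=M[:3,:3]@X+M[:3,3]
    return np.array([p["cx"]+p["fx"]*q[0]/-q[2],p["cy"]-p["fy"]*q[1]/-q[2]])
def tri(a,b):
    c1,d1=ray("top",*a);c2,d2=ray("scene",*b)
    s=np.linalg.lstsq(np.c_[d1,-d2],c2-c1,rcond=None)[0]
    A=c1+d1*s[0];B=c2+d2*s[1];return (A+B)/2,np.linalg.norm(A-B)
T=lambda u,v:(170+(u+.5)/4.2-.5,145+(v+.5)/4.2-.5)
S=lambda u,v:(165+(u+.5)/4-.5,125+(v+.5)/4-.5)
E
python3 - <<'E'
from h import *
for k,t,s in[("bailL",(297,160),(375,292)),("bailR",(422,162),(478,247)),("post",(88,75),(685,153)),("tip",(50,185),(652,85)),
 ("ring",(686,176),(129,524)),("pivA",(656,244),(127,411)),("pivB",(708,252),(84,421))]:
    # also swapped
    print(k,*tri(T(*t),S(*s)))
print("swap",tri(T(297,160),S(478,247)),tri(T(422,162),S(375,292)),tri(T(656,244),S(84,421)),tri(T(708,252),S(127,411)))
print("foot",[plane("top",*T(*p),.012)[:2] for p in[(192,126),(150,242),(45,205)]])
print("footS",[plane("scene",*S(*p),.012)[:2] for p in[(578,267),(608,360),(716,347),(680,254)]])
print("lid corners S",[plane("scene",*S(*p),.04)[:2] for p in[(352,358),(426,411),(497,355)]])
print("lid T",[plane("top",*T(*p),.04)[:2] for p in[(393,132),(424,222),(322,258)]])
print("ring z15",plane("top",*T(686,176),.015),plane("scene",*S(129,524),.015))
print("tail",plane("top",*T(655,332),.05),plane("scene",*S(93,362),.05))
print("handles T",plane("top",*T(690,348),.055),plane("top",*T(626,330),.055),"S",plane("scene",*S(57,359),.055),plane("scene",*S(124,344),.055))
E
```

```text
bailL [0.5791 0.0392 0.1233] 0.08844947326986732
bailR [0.5991 0.0206 0.1918] 0.08766514028551266
post [0.6374 0.235  0.2271] 0.0010244554437564132
tip [0.5544 0.2622 0.2184] 0.0007936111690328676
ring [ 0.6056 -0.2509  0.016 ] 0.0009929454464123254
pivA [ 0.537  -0.2162  0.0638] 0.0003965857818037308
pivB [ 0.5307 -0.2547  0.0682] 0.007459627787461131
swap (array([0.5884, 0.0796, 0.1527]), np.float64(5.3562782793073166e-05)) (array([ 0.5879, -0.0171,  0.1517]), np.float64(0.004402194721298189)) (array([ 0.5326, -0.2336,  0.0591]), np.float64(0.03518639800935573)) (array([ 0.5357, -0.2372,  0.0754]), np.float64(0.04178415073016637))
foot [array([0.651 , 0.1771]), array([0.5483, 0.2112]), array([0.5808, 0.3026])]
footS [array([0.5505, 0.2131]), array([0.6516, 0.1784]), array([0.6852, 0.2682]), array([0.5824, 0.3024])]
lid corners S [array([ 0.5615, -0.0236]), array([0.6395, 0.004 ]), array([0.6182, 0.0852])]
lid T [array([0.6388, 0.0023]), array([ 0.5604, -0.0237]), array([0.5295, 0.0625])]
ring z15 [ 0.6057 -0.2516  0.015 ] [ 0.6052 -0.2503  0.015 ]
tail [ 0.4652 -0.215   0.05  ] [ 0.4667 -0.2189  0.05  ]
handles T [ 0.4512 -0.2428  0.055 ] [ 0.4662 -0.1902  0.055 ] S [ 0.453  -0.2449  0.055 ] [ 0.4656 -0.1896  0.055 ]
```

Triangulation agrees with the given sizes: bail middle is at (0.588, 0.031, 0.152), the hook seat at about (0.579, 0.254) with yaw −18.5°, and the pliers' yaw is about −13°. I'll turn the tool first, then translate.

```bash
python3 -m jog '[[[0,0,0,0,0,0.12],[0,0,0,0,0,0.12],[0,0,0,0,0,0.12],[0,0,0,0,0,0.12],[0,0,0,0,0,0.12]]]' 1
python3 -m jog '[[[0,0,0,0,0,0.12],[0,0,0,0,0,0.12],[0,0,0,0,0,0.12],[0,0,0,0,0,0.12],[0,0,0,0,0,0.12]]]'
python3 -m jog '[[[0,0,0,0,0,0.079],[0,0,0,0,0,0]]]'
```

```text
t: 0.52
eef_pos: [0.1791, 0.5986, 0.2308]
tool_rot: [0.433, 0.901, -0.0, 0.0]
contact_force: [0.3, -0.6, -0.4]
finger_gap: 0.085
grip_force: 0.0
t: 0.93
eef_pos: [0.1791, 0.5986, 0.2309]
tool_rot: [0.68, 0.733, -0.0, 0.0]
contact_force: [-0.4, 0.6, 0.0]
finger_gap: 0.0858
grip_force: 0.0
t: 1.1
eef_pos: [0.1791, 0.5986, 0.2309]
tool_rot: [0.708, 0.706, -0.0, 0.0]
contact_force: [1.2, 0.1, 0.1]
finger_gap: 0.0854
grip_force: 0.0
```

```bash
python3 -m jog '[[[-0.033,0.0227,0,0,0,0],[-0.033,0.0227,0,0,0,0],[-0.033,0.0227,0,0,0,0],[-0.033,0.0227,0,0,0,0],[-0.033,0.0227,0,0,0,0]]]' | head -2
python3 -m jog '[[[-0.033,0.0227,0,0,0,0],[-0.033,0.0227,0,0,0,0],[-0.033,0.0227,0,0,0,0],[-0.033,0.0227,0,0,0,0],[-0.033,0.0227,0,0,0,0]]]'| head -2
python3 -m jog '[[[-0.033,0.0227,0,0,0,0],[-0.033,0.0227,0,0,0,0],[-0.033,0.0227,0,0,0,0],[-0.033,0.0227,0,0,0,0],[-0.033,0.0227,0,0,0,0]]]'| head -2
python3 -m jog '[[[-0.033,0.0227,0,0,0,0],[-0.033,0.0227,0,0,0,0],[-0.033,0.0227,0,0,0,0],[0,0,0,0,0,0]]]'
```

```text
t: 1.52
eef_pos: [0.2935, 0.4321, 0.2311]
t: 1.93
eef_pos: [0.4072, 0.2671, 0.2314]
t: 2.35
eef_pos: [0.5208, 0.1023, 0.2314]
t: 2.68
eef_pos: [0.5904, -0.0032, 0.2309]
tool_rot: [0.709, 0.706, -0.001, 0.002]
contact_force: [-0.0, -1.0, 0.4]
finger_gap: 0.0857
grip_force: 0.0
```

```bash
python3 -m jog '[[[0.008,-0.002,0.02,0,0,0],[0,0,0.026,0,0,0],[0,0,0.026,0,0,0],[0,0,0.026,0,0,0],[0,0,0,0,0,0]]]' | head -2
python3 - <<'E'
from h import *
a=ctrl.capture("scene")[125:275,165:355,::-1];b=ctrl.capture("top")[130:280,165:355,::-1]
cv2.imwrite("pics/g1.png",cv2.resize(np.hstack([a,b]),(800,316),interpolation=cv2.INTER_CUBIC))
E
```

```text
t: 3.1
eef_pos: [0.5833, 0.0133, 0.1284]
```

View pics/g1.png

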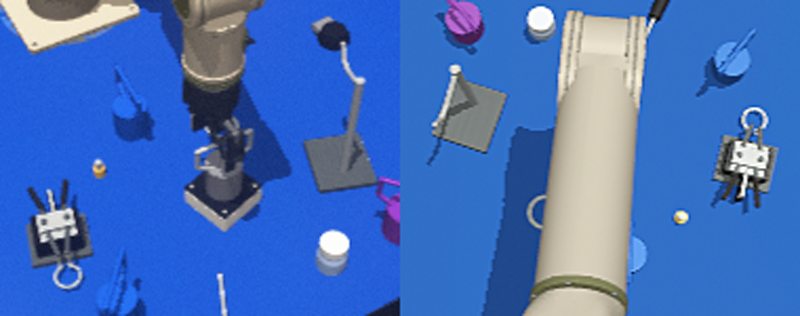

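The scene view shows the gripper straddling the bail on its −y part, with the fingers clear of the cup. The earlier pose reading was lagging, so I'll undo that correction, close, and lift.

```bash
python3 -m jog '[[[-0.008,0.004,-0.004,0,0,0],[0,0,0,0,0,0],[0,0,0,0,0,0]]]' 1 | head -2
python3 -m jog '[[[0,0,0,0,0,0],[0,0,0,0,0,0],[0,0,0,0,0,0],[0,0,0,0,0,0],[0,0,0,0,0,0]]]' -1
python3 -m jog '[[[0,0,0,0,0,0],[0,0,0,0,0,0],[0,0,0,0,0,0]]]' -1
```

```text
t: 3.45
eef_pos: [0.5916, 0.0042, 0.1392]
t: 3.87
eef_pos: [0.5903, 0.0054, 0.1373]
tool_rot: [0.707, 0.708, 0.0, -0.0]
contact_force: [-0.7, -0.3, 0.1]
finger_gap: 0.0256
grip_force: 0.0
t: 4.12
eef_pos: [0.5903, 0.0052, 0.1373]
tool_rot: [0.707, 0.707, -0.0, -0.0]
contact_force: [-1.4, 0.3, 2.2]
finger_gap: 0.0058
grip_force: 58.5
```

```bash
python3 -m jog '[[[0,0,-0.01,0,0,0],[0,0,-0.02,0,0,0],[0,0,-0.02,0,0,0],[0,0,-0.02,0,0,0],[0,0,-0.02,0,0,0]]]' -1
python3 -m jog '[[[0,0,-0.012,0,0,0],[0,0,0,0,0,0],[0,0,0,0,0,0]]]' -1
python3 - <<'E'
from h import *
a=ctrl.capture("scene")[100:250,165:355,::-1];b=ctrl.capture("top")[130:280,165:355,::-1]
cv2.imwrite("pics/g2.png",cv2.resize(np.hstack([a,b]),(800,316),interpolation=cv2.INTER_CUBIC))
E
```

```text
t: 4.53
eef_pos: [0.5902, 0.005, 0.2288]
tool_rot: [0.707, 0.707, 0.0, 0.0]
contact_force: [-0.3, 0.3, -1.5]
finger_gap: 0.0054
grip_force: 58.7
t: 4.78
eef_pos: [0.5905, 0.0052, 0.2393]
tool_rot: [0.707, 0.707, 0.0, 0.0]
contact_force: [0.5, 0.1, -1.6]
finger_gap: 0.0058
grip_force: 58.8
```

View pics/g2.png

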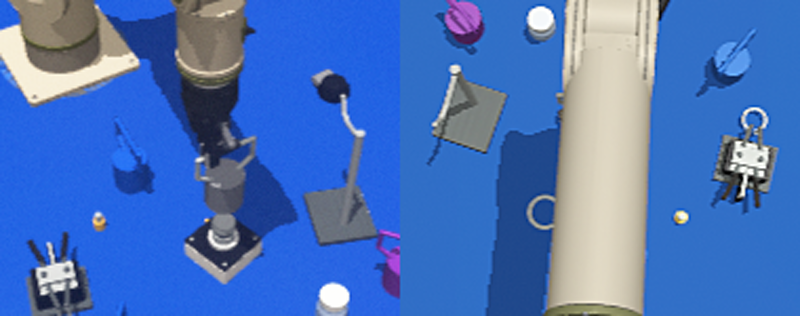

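The cover is lifted level with the shaft free under it. I'll turn it to the stand's yaw and move it in front of the hook.

```bash
python3 -m jog '[[[0,0,0,0,0,0.1],[0,0,0,0,0,0.1],[0,0,0,0,0,0.1],[0,0,0,0,0,0.023],[0,0,0,0,0,0]]]' -1 |head -3
python3 -m jog '[[[0.0207,-0.0189,0,0,0,0],[0.0207,-0.0189,0,0,0,0],[0.0207,-0.0189,0,0,0,0],[0.0207,-0.0189,0,0,0,0],[0.0207,-0.0189,0,0,0,0]]]' -1 |head -2
python3 -m jog '[[[0.0207,-0.0189,0,0,0,0],[0.0207,-0.0189,0,0,0,0],[0.0207,-0.0189,0,0,0,0],[0.0207,-0.0189,0,0,0,0],[0.0207,-0.0189,0,0,0,0]]]' -1 |head -2
python3 -m jog '[[[0,0,0.018,0,0,0],[0,0,0,0,0,0],[0,0,0,0,0,0]]]' -1
python3 - <<'E'
from h import *
a=ctrl.capture("scene")[60:250,200:400,::-1];b=ctrl.capture("top")[100:290,105:305,::-1]
cv2.imwrite("pics/g3.png",cv2.resize(np.hstack([a,b]),(800,380),interpolation=cv2.INTER_CUBIC))
E
```

```text
t: 5.3
eef_pos: [0.5899, 0.0053, 0.2382]
tool_rot: [0.811, 0.585, -0.001, -0.0]
t: 5.72
eef_pos: [0.5326, 0.1343, 0.2389]
t: 6.13
eef_pos: [0.4757, 0.2624, 0.2389]
t: 6.38
eef_pos: [0.4762, 0.2606, 0.2205]
tool_rot: [0.811, 0.585, -0.001, 0.0]
contact_force: [0.5, -0.5, -0.9]
finger_gap: 0.0058
grip_force: 58.7
```

View pics/g3.png

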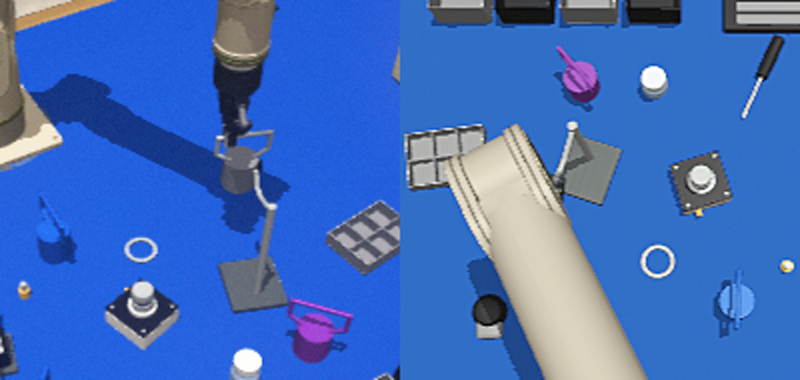

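Scene crop: bail bar runs from (218,138) to (272,131), with the hook tip near (257,178) beyond it. I'll check the lateral alignment numerically.

Run:
```python
from h import *
for p in[(218,139),(272,132),(258,172),(270,206)]:
    print(plane("scene",200+p[0]/2,60+p[1]/2,.236 if p[1]<150 else .225))
print(proj("scene",np.array([.4844,.2856,.236])))
for s in(-.046,.046):
    q=proj("scene",np.array([.484+.317*s,.285+.948*s,.236]));print((q-[200,60])*2)
t=np.array([.554,.262,.219]);q=proj("scene",t);print((q-[200,60])*2)
```

```text
[0.4736 0.2409 0.236 ]
[0.503  0.3295 0.236 ]
[0.5625 0.2616 0.225 ]
[0.6351 0.2343 0.225 ]
[321.9996 127.032 ]
[216.9006 137.4509]
[270.0522 130.6554]
[254.8072 171.4128]
```

The bar is where I expected. I'll slide it over the hook and lower it.

```bash
python3 -m jog '[[[0,0.02,0,0,0,0],[0,0.02,0,0,0,0],[0,0.02,0,0,0,0],[0,0.02,0,0,0,0],[0,0.018,0,0,0,0]]]' -1
python3 -m jog '[[[0,0,0.008,0,0,0],[0,0,0.008,0,0,0],[0,0,0.007,0,0,0],[0,0,0,0,0,0],[0,0,0,0,0,0]]]' -1
python3 - <<'E'
from h import *
a=ctrl.capture("scene")[60:250,200:400,::-1]
cv2.imwrite("pics/g4.png",cv2.resize(a[30:130,60:160],(600,600),interpolation=cv2.INTER_CUBIC))
E
```

```text
t: 6.9
eef_pos: [0.5713, 0.2288, 0.2222]
tool_rot: [0.812, 0.584, 0.001, 0.0]
contact_force: [0.1, 0.1, -0.7]
finger_gap: 0.0055
grip_force: 58.8
t: 7.32
eef_pos: [0.5687, 0.2307, 0.198]
tool_rot: [0.811, 0.585, -0.0, -0.0]
contact_force: [-0.0, -0.3, -1.4]
finger_gap: 0.0056
grip_force: 58.8
```

View pics/g4.png

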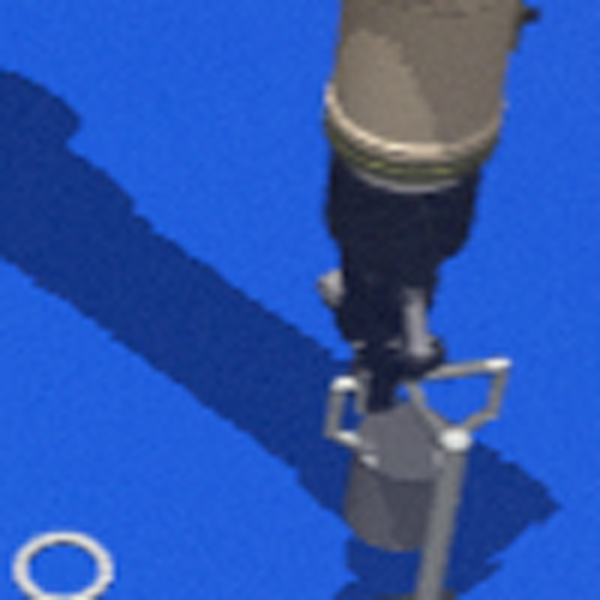

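The bail is over the hook, and the hook bar runs up to the post through the opening. I'll lower in small steps until it touches.

```bash
python3 -m jog '[[[0,0,0.003,0,0,0],[0,0,0.003,0,0,0],[0,0,0,0,0,0]]]' -1
python3 -m jog '[[[0,0,0.002,0,0,0],[0,0,0,0,0,0],[0,0,0,0,0,0]]]' -1|sed -n '2p;4p'
python3 -m jog '[[[0,0,0.001,0,0,0],[0,0,0,0,0,0],[0,0,0,0,0,0]]]' -1|sed -n '2p;4p'
```

```text
t: 7.62
eef_pos: [0.5692, 0.2305, 0.1919]
tool_rot: [0.811, 0.585, -0.0, -0.0]
contact_force: [-0.1, 0.9, -1.4]
finger_gap: 0.0057
grip_force: 58.8
eef_pos: [0.5695, 0.2304, 0.1902]
contact_force: [-0.8, 0.1, -1.7]
eef_pos: [0.5696, 0.2304, 0.1893]
contact_force: [0.2, -0.6, -0.9]
```

```bash
python3 -m jog '[[[0,0,0.002,0,0,0],[0,0,0,0,0,0],[0,0,0,0,0,0]]]' -1|sed -n '2p;4p'
python3 -m jog '[[[0,0,0.001,0,0,0],[0,0,0,0,0,0],[0,0,0,0,0,0]]]' -1|sed -n '2p;4p'
```

```text
eef_pos: [0.5699, 0.2304, 0.1879]
contact_force: [-1.4, -0.7, 5.3]
eef_pos: [0.5699, 0.2303, 0.1874]
contact_force: [-3.4, -1.6, 10.0]
```

Contact is where expected. Next: release and rise.

```bash
python3 -m jog '[[[0,0,-0.001,0,0,0],[0,0,0,0,0,0],[0,0,0,0,0,0],[0,0,0,0,0,0],[0,0,0,0,0,0]]]' -0.2
python3 -m jog '[[[0,0,-0.01,0,0,0],[0,0,-0.02,0,0,0],[0,0,-0.03,0,0,0],[0,0,-0.03,0,0,0],[0,0,0,0,0,0]]]'
python3 - <<'E'
from h import *
a=ctrl.capture("scene")[60:250,200:400,::-1]
cv2.imwrite("pics/g5.png",cv2.resize(a[30:130,60:160],(600,600),interpolation=cv2.INTER_CUBIC))
E
```

```text
t: 9.03
eef_pos: [0.5695, 0.2304, 0.1871]
tool_rot: [0.811, 0.585, -0.0, -0.0]
contact_force: [-0.3, 0.2, 0.7]
finger_gap: 0.0345
grip_force: 0.0
t: 9.45
eef_pos: [0.5717, 0.2307, 0.2842]
tool_rot: [0.811, 0.584, 0.004, 0.001]
contact_force: [0.5, -0.9, 1.4]
finger_gap: 0.0344
grip_force: 0.0
```

View pics/g5.png

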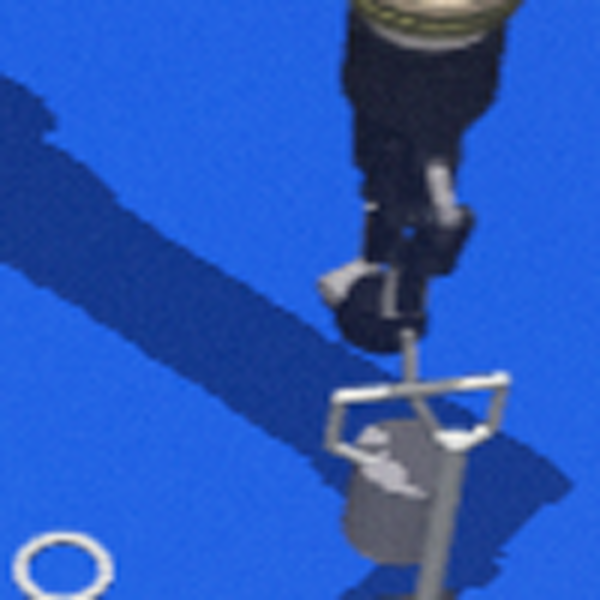

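The cover hangs on the hook at crop (420,390) with the fingers clear above it. I'll measure the shaft top and the ring by mask.

Run:
```python
from h import *
for n in("top","scene"):
    im=ctrl.capture(n); cv2.imwrite(f"pics/m_{n}.png",im[:,:,::-1])
    g=im.min(2).astype(int)
    u,v=proj(n,np.array([.588,.0315,.088])).round().astype(int);print(n,"shaft exp",u,v)
    print(g[v-9:v+12,u-10:u+11])
    u,v=proj(n,np.array([.6055,-.251,.015])).round().astype(int)
    roi=(g[v-13:v+14,u-13:u+14]>95).astype(np.uint8)
    print("ring exp",u,v);print("\n".join("".join("#" if x else "." for x in r) for r in roi))
```

```text
top shaft exp 255 187
[[ 48  48  48  48  46  46  31  33  73  82  83  78  79  83  84  78 171 183
   82  64  31]
 [ 48  46  43  34  37  76  78  75  79  80  82  85  87  86  85  84  85  86
   79  76  49]
 [ 27  52  89  82  75  79  79  83  83  85  84  86  88  86  88  87  86  86
   84  78  79]
 [ 85  75  77  79  81  84  84  83  81  76  78  79  81  84  86  89  88  89
   87  87  80]
 [ 79  83  84  84  85  83  79  71  70 104 134 110  65  73  81  86  89  90
   90  85  74]
 [ 79  82  84  84  83  77  69 159 225 238 234 236 229 174  67  80  86  89
   89  87  78]
 [ 82  85  85  83  78  66 178 229 226 221 219 220 222 226 188  71  80  86
   89  89  87]
 [ 84  86  86  82  72 131 204 224 218 216 215 215 218 225 218 177 119  81
   88  90  86]
 [ 85  86  83  75 147 205 218 219 217 217 218 219 219 221 215 201 156  71
   84  89  88]
 [ 86  86  82  97 125 197 227 220 218 218 218 218 219 219 216 223 221 165
   80  88  90]
 [ 86  87  82 101 124 184 221 222 220 219 219 217 217 219 217 217 210 159
   76  90  90]
 [ 87  86  59 119 163 177 213 226 220 218 218 219 220 224 201 168 208 199
   73  88  90]
 [ 87  88 
[... 3531 characters left out ...]

........#.........####.....
......#.....###............
..#######....#.............
##########.................
###.....##...##............
........##...###...........
........###..#####.........
........###.....####.......
.......###.......###.......
......###.........##.......
......###.........##.......
......##..........##.......
......###.........##.......
......###........##........
.......###.....####........
........##########.........
..........######...........
...........................
...........................
...........................
...........................
...........................
...........................
...........................
...........................
```

Run:
```python
from h import *
a,b=(255.02,187.05),(270.85,204.4)
print(tri(a,b),plane("top",*a,.088),plane("scene",*b,.088))
s=ctrl.read_state();print(s["eef_pos"],s["tool_rot"],s["joint_positions"])
```

```text
(array([0.5879, 0.0315, 0.0882]), np.float64(0.00029225152735774226)) [0.5878 0.0313 0.088 ] [0.5878 0.0317 0.088 ]
[0.5696 0.2304 0.2776] [ 0.8113  0.5846  0.0003 -0.0001] [-0.9197  0.315   0.5931  1.4485 -0.176   1.4309 -0.647 ]
```

Both views put the shaft at (0.5878, 0.0315). Next, move to the pliers.

```bash
python3 -m jog '[[[0,0,0,0,0,0.123],[0,0,0,0,0,0.123],[0,0,0,0,0,0.123],[0,0,0,0,0,0.123],[0,0,0,0,0,0.123]]]' 1 |head -3
python3 -m jog '[[[0,0,0,0,0,0.123],[0,0,0,0,0,0.123],[0,0,0,0,0,0.123],[0,0,0,0,0,0.123],[0,0,0,0,0,0.123]]]' 1 |head -3
python3 -m jog '[[[0,0,0,0,0,0.123],[0,0,0,0,0,0.123],[0,0,0,0,0,0],[0,0,0,0,0,0]]]'|head -3
python3 -m jog '[[[0.0017,0.0384,0,0,0,0],[0.0017,0.0384,0,0,0,0],[0.0017,0.0384,0,0,0,0],[0.0017,0.0384,0,0,0,0],[0.0017,0.0384,0,0,0,0]]]' |head -2
python3 -m jog '[[[0.0017,0.0384,0,0,0,0],[0.0017,0.0384,0,0,0,0],[0.0017,0.0384,0,0,0,0],[0.0017,0.0384,0,0,0,0],[0.0017,0.0384,0,0,0,0]]]' |head -2
python3 -m jog '[[[0.0017,0.0384,0,0,0,0],[0.0017,0.0384,0,0,0,0],[0,0,0,0,0,0],[0,0,0,0,0,0],[0,0,0,0,0,0]]]'
python3 - <<'E'
from h import *
s=ctrl.read_state();print(s["eef_pos"],s["tool_rot"],s["joint_positions"])
u,v=proj("scene",np.array([.49,-.223,.051])).round().astype(int)
g=ctrl.capture("scene")
m=lambda p,w:(p[...,:].max(2)<70)
r=m(g[v-20:v+22,u-22:u+32],0);print(u,v);print("\n".join("".join("#" if x else "." for x in q) for q in r))
E
```

```text
t: 10.02
eef_pos: [0.569, 0.2302, 0.276]
tool_rot: [0.951, 0.309, -0.001, 0.0]
t: 10.43
eef_pos: [0.569, 0.2302, 0.276]
tool_rot: [1.0, 0.006, -0.001, 0.001]
t: 10.77
eef_pos: [0.5691, 0.2304, 0.2763]
tool_rot: [0.994, -0.111, -0.001, 0.001]
t: 11.18
eef_pos: [0.5338, 0.0396, 0.2769]
t: 11.6
eef_pos: [0.4987, -0.1493, 0.2772]
t: 12.02
eef_pos: [0.4856, -0.2228, 0.2769]
tool_rot: [0.994, -0.112, -0.0, -0.0]
contact_force: [0.4, 1.1, -0.3]
finger_gap: 0.0854
grip_force: 0.0
[ 0.4856 -0.2228  0.2769] [ 0.9937 -0.112  -0.0003 -0.0002] [-0.6558  0.1657  1.1309  1.6742 -0.1521  1.3989 -1.2993]
189 220
......................................................
......................................................
......................................................
......................................................
......................................................
......................................................
......................................................
......................................................
......................................................
..
[... 1112 characters left out ...]
#...................##..................
.............##...................##..................
.............##...................##..................
..............#....................#..................
..............#....................#..................
..............##...................##.................
..............##...................###................
..............##...................##.................
..............##...............######.................
..............###..............######.................
...............##.......####....######................
...............##..##....####..#######................
...............#######...###...#######................
```

```bash
python3 -m jog '[[[0,0,0.035,0,0,0],[0,0,0.035,0,0,0],[0,0,0.035,0,0,0],[0,0,0.035,0,0,0],[0,0,0.025,0,0,0]]]' 1
python3 -m jog '[[[0,0,0.02,0,0,0],[0,0,0.02,0,0,0],[0,0,0.02,0,0,0],[0,0,0.014,0,0,0],[0,0,0,0,0,0]]]'
python3 -m jog '[[[0,0,0.006,0,0,0],[0,0,0,0,0,0],[0,0,0,0,0,0]]]'
```

```text
t: 12.48
eef_pos: [0.4852, -0.2207, 0.1092]
tool_rot: [0.994, -0.111, -0.001, -0.001]
contact_force: [-0.3, 0.7, 0.0]
finger_gap: 0.0859
grip_force: 0.0
t: 12.9
eef_pos: [0.4846, -0.221, 0.0357]
tool_rot: [0.994, -0.112, -0.002, -0.0]
contact_force: [-0.2, -0.1, 0.2]
finger_gap: 0.0856
grip_force: 0.0
t: 13.15
eef_pos: [0.4862, -0.2231, 0.033]
tool_rot: [0.994, -0.113, 0.001, -0.0]
contact_force: [0.4, 0.6, 0.1]
finger_gap: 0.0856
grip_force: 0.0
```

```bash
python3 -m jog '[[[-0.001,0,0.003,0,0,0],[0,0,0,0,0,0],[0,0,0,0,0,0],[0,0,0,0,0,0],[0,0,0,0,0,0]]]' -1
python3 -m jog '[[[0,0,0,0,0,0],[0,0,0,0,0,0],[0,0,0,0,0,0],[0,0,0,0,0,0],[0,0,0,0,0,0]]]' -1
python3 - <<'E'
from h import *
for n in("top","scene"):
    im=ctrl.capture(n);cv2.imwrite(f"pics/p_{n}.png",im[:,:,::-1]);g=im.min(2)
    u,v=proj(n,np.array([.6055,-.251,.015])).round().astype(int)
    r=g[v-13:v+14,u-13:u+14]>95
    print(n,u,v);print("\n".join("".join("#" if x else "." for x in q) for q in r))
E
```

```text
t: 13.57
eef_pos: [0.4855, -0.2231, 0.0302]
tool_rot: [0.994, -0.113, 0.001, -0.0]
contact_force: [-0.9, 1.7, 11.4]
finger_gap: 0.0256
grip_force: 8.8
t: 13.98
eef_pos: [0.4857, -0.2232, 0.0305]
tool_rot: [0.994, -0.113, 0.001, -0.0]
contact_force: [-2.8, 2.6, 12.2]
finger_gap: 0.0208
grip_force: 60.0
top 333 187
...........................
...........................
...........................
.........................##
........................###
.......................####
.....................######
.........#######....#######
.......###########.########
.......###......###########
......###........##########
.....###........###########
.....##........############
.....##.......#############
.....##.#....##############
.....####....##############
.....#.##...###############
.....###...################
......##..#################
......##..#################
#.....##.##################
##.###..###################
##.###.####################
#...#######################
...########################
...########################
....#######################
scene 197 256
......................##...
......................##...
............#######........
...#.....######.#..........
.........####..............
#####.............##.......
##.#.............####......
....#.............###......
....#..............##......
...####.............##.....
...###..............##.....
....##..............##.....
....##.............###.....
....##.............##......
....###...........###......
.....###.........###.......
......##.......####........
......#####.######.........
........########...........
...........................
...........................
...........................
...........................
...........................
...........................
...........................
...........................
```

Gap reads 20.8 mm, about the same 2 mm under as on the bar, so the pliers are fully squeezed and the ring is spread. Next, lift.

```bash
python3 -m jog '[[[0,0,-0.008,0,0,0],[0,0,-0.015,0,0,0],[0,0,-0.02,0,0,0],[0,0,-0.025,0,0,0],[0,0,-0.025,0,0,0]]]' -1|head -2
python3 -m jog '[[[0,0,-0.025,0,0,0],[0,0,-0.005,0,0,0],[0,0,0,0,0,0],[0,0,0,0,0,0],[0,0,0,0,0,0]]]' -1
python3 - <<'E'
from h import *
s=ctrl.read_state();print(s["eef_pos"],s["tool_rot"],s["joint_positions"])
p=s["eef_pos"];a=2*np.arctan2(s["tool_rot"][1],s["tool_rot"][0]);X=np.array([p[0]+.122*np.cos(a),p[1]+.122*np.sin(a),.015+p[2]-.0305]);print("exp ring",X,a)
for n in("top","scene"):
    im=ctrl.capture(n);cv2.imwrite(f"pics/q_{n}.png",im[:,:,::-1]);g=im.min(2)
    u,v=proj(n,X).round().astype(int);print(n,proj(n,X))
    r=g[v-13:v+14,u-13:u+14]>110
    print(n,u,v);print("\n".join("".join("#" if x else "." for x in q) for q in r))
E
```

```text
t: 14.5
eef_pos: [0.4839, -0.223, 0.1232]
t: 14.92
eef_pos: [0.4839, -0.2225, 0.151]
tool_rot: [0.994, -0.113, -0.001, -0.0]
contact_force: [0.5, 0.4, -2.3]
finger_gap: 0.0208
grip_force: 59.5
[ 0.4839 -0.2225  0.151 ] [ 0.9936 -0.1133 -0.001  -0.0002] [-0.5609  0.311   1.0691  1.849  -0.2969  1.158  -1.188 ]
exp ring [ 0.6028 -0.25    0.1355] -0.2270573686965605
top [338.5694 179.6706]
top 339 180
........................###
........................###
......................#####
.....................######
....................#.#####
.....................######
...........###.....########
........#########...#######
.......###.....############
......###........##########
.....###..........#########
.....##..........##########
....###........############
....##..........###########
....####.......############
....##.#......#############
....#..#......#############
....##.#.....##############
.......#....###############
.......#....###############
...........################
..........#################
......#...#################
...##....##################
...##...##################
[... 153 characters left out ...]

...........................
...........................
...........................
...................#.......
...................##......
...................##......
....................##.....
....#...............##.....
...###..............###....
...###..............##.....
...##...............##.....
...##...............##.....
....##.............###.....
....###...........###......
.....##..........###.......
......###......####........
.......##########..........
............#..............
...........................
...........................
...........................
...........................
...........................
...........................
...........................
```

Lifted and still squeezed. I'll carry it over the shaft, then measure the ring against the shaft axis.

```bash
cat >> h.py <<'E'
def ringfit(n,X,yaw,lo=110,save=None):
    im=ctrl.capture(n)
    if save: cv2.imwrite(save,im[:,:,::-1])
    g=im.min(2).astype(float);c=np.array(X,float)
    for k in range(6):
        u0,v0=proj(n,c).round().astype(int);pts=[]
        for v in range(v0-13,v0+14):
            for u in range(u0-14,u0+15):
                if g[v,u]>lo:
                    q=plane(n,u,v,c[2])[:2]-c[:2];r=np.hypot(*q);a=np.arctan2(q[1],q[0])-yaw
                    a=(a+np.pi)%(2*np.pi)-np.pi
                    if .018<r<.031 and abs(a)<1.9: pts.append(q)
        pts=np.array(pts);A=np.c_[2*pts,np.ones(len(pts))]
        s=np.linalg.lstsq(A,(pts**2).sum(1),rcond=None)[0];c[:2]+=s[:2]
    return c,np.sqrt(s[2]+s[0]**2+s[1]**2),len(pts)
def exp():
    s=ctrl.read_state();p=s["eef_pos"];a=2*np.arctan2(s["tool_rot"][1],s["tool_rot"][0])
    return np.array([p[0]+.122*np.cos(a),p[1]+.122*np.sin(a),p[2]-.0155]),a,s
E
python3 -m jog '[[[-0.0078,-0.0271,0,0,0,0],[-0.0078,-0.0271,0,0,0,0],[-0.0078,-0.0271,0,0,0,0],[-0.0078,-0.0271,0,0,0,0],[-0.0078,-0.0271,0,0,0,0]]]' -1|head -2
python3 -m jog '[[[-0.0078,-0.0271,0,0,0,0],[-0.0078,-0.0271,0,0,0,0],[-0.0078,-0.0271,0,0,0,0],[-0.0078,-0.0271,0,0,0,0],[-0.0078,-0.0271,0,0,0,0]]]' -1|head -2
python3 -m jog '[[[0,0,0,0,0,0],[0,0,0,0,0,0],[0,0,0,0,0,0],[0,0,0,0,0,0]]]' -1
python3 - <<'E'
from h import *
X,a,s=exp();print(X,a,s["joint_positions"])
for n in("top","scene"):
    try: print(n,ringfit(n,X,a,save=f"pics/r_{n}.png"))
    except Exception as e: print(n,e)
    g=cv2.imread(f"pics/r_{n}.png").min(2);u,v=proj(n,X).round().astype(int);print(u,v)
    print("\n".join("".join("#" if x>150 else "+" if x>110 else "." for x in q) for q in g[v-13:v+18,u-15:u+16]))
E
```

```text
t: 15.43
eef_pos: [0.4764, -0.0811, 0.1516]
t: 15.85
eef_pos: [0.469, 0.0599, 0.1518]
t: 16.18
eef_pos: [0.4696, 0.0573, 0.152]
tool_rot: [0.993, -0.114, -0.0, 0.0]
contact_force: [0.7, -0.9, -1.4]
finger_gap: 0.0208
grip_force: 59.5
[0.5884 0.0296 0.1365] -0.22903676239093593 [-1.1594  0.0515  0.9837  1.9903 -0.0471  1.1237 -1.9558]
top (array([0.5886, 0.0293, 0.1365]), np.float64(0.024294945873185585), 82)
255 184
...............................
...............................
...............................
...............................
...............................
................++++...........
............++++.+##+##+.......
............++##++##+##........
.......+++++++##++##+..........
.+++++++####++##++####+........
++##########++###+#####+.......
#############+###+######.......
#############+###+######.......
#############++#########+......
#############++###+#####+......
#############++###+######......
##############+###+#####+......
##############+###+####+.......
##############+###+#####.......
###################+###+.......
###############+########.......
########
[... 688 characters left out ...]
.................+#+........
.....++..............##........
.....+##.............+#........
......#+.............+#........
......##.............+#........
......##.............##........
.......##............#+........
.......+##..........##.........
........+##+......##+..........
..........+#######+............
...........+#######............
...........#########...........
..........##########+..........
......#...###########..........
..........+##########..........
..........++########+..........
..........+#++++##++...........
...........+####+#+............
........##+++++++++.+..........
........##+.++++++..+#+........
........##++...+....+#+........
.......+##+#+.....+++#.........
```

Run:
```python
from h import *
from scipy.optimize import least_squares
X,a,s=exp();g=cv2.imread("pics/r_scene.png").min(2).astype(float)
for z in(.1365,.1345):
    c=X.copy();c[2]=z
    for k in range(8):
        P_=[];W=[]
        for v in range(180,202):
            for u in range(254,288):
                if v>=200 and 263<u<279: continue
                if g[v,u]>60:
                    q=plane("scene",u,v,z)[:2];d=q-c[:2];r=np.hypot(*d);t=(np.arctan2(d[1],d[0])-a+np.pi)%(2*np.pi)-np.pi
                    if .018<r<.033 and abs(t)<2.0:P_.append(q);W.append(g[v,u]-40)
        P_=np.array(P_);W=np.array(W)
        f=least_squares(lambda p:np.sqrt(W)*(np.hypot(*(P_-p[:2]).T)-p[2]),[*c[:2],.025]);c[:2]=f.x[:2]
    print(z,c,f.x[2],len(P_))
X[2]=.1365;print(X)
```

```text
0.1365 [0.5814 0.0316 0.1365] 0.0258201676288147 59
0.1345 [0.58   0.0324 0.1345] 0.025868786675671235 59
[0.5885 0.0298 0.1365]
```

```bash
cat >> h.py <<'E'
from scipy.optimize import least_squares
def rfit(g,n,X,a,th=60,half=2.0,skip=lambda u,v:False):
    c=np.array(X,float)
    for k in range(8):
        u0,v0=proj(n,c).round().astype(int);P_=[];W=[]
        for v in range(v0-14,v0+15):
            for u in range(u0-15,u0+16):
                if g[v,u]>th and not skip(u,v):
                    q=plane(n,u,v,c[2])[:2];d=q-c[:2];r=np.hypot(*d);t=(np.arctan2(d[1],d[0])-a+np.pi)%(2*np.pi)-np.pi
                    if .018<r<.033 and abs(t)<half:P_.append(q);W.append(g[v,u]-th+20)
        P_=np.array(P_);W=np.array(W)
        f=least_squares(lambda p:np.sqrt(W)*(np.hypot(*(P_-p[:2]).T)-p[2]),[*c[:2],.025]);c[:2]=f.x[:2]
    return c,f.x[2],len(P_)
E
python3 - <<'E'
from h import *
for k,T0,z in(("p",(.4857,-.2232),.015),("q",(.4839,-.2225),.1355),("m",(.4857,-.2232),.015)):
    a=-.227;X=np.array([T0[0]+.122*np.cos(a),T0[1]+.122*np.sin(a),z])
    for n in("scene","top"):
        g=cv2.imread(f"pics/{k}_{n}.png").min(2).astype(float)
        sk=(lambda u,v:u>X[0]*0+proj("top",X)[0]+4) if n=="top" and k!="m" else (lambda u,v:False)
        c,r,N=rfit(g,n,X,a,80 if n=="top" else 60,skip=sk)
        d=c[:2]-T0;print(k,n,c,"r",r,N,"along",d@[np.cos(a),np.sin(a)],"lat",d@[-np.sin(a),np.cos(a)])
E
```

```text
p scene [ 0.5981 -0.2492  0.015 ] r 0.025939371061258997 73 along 0.11540127599940446 lat -6.451992413116295e-05
p top [ 0.6008 -0.2496  0.015 ] r 0.025054952052032346 37 along 0.11809705008165618 lat 0.00020911518037579
q scene [ 0.5967 -0.249   0.1355] r 0.025915791980162157 86 along 0.11590212357460175 lat -0.0004049235494498066
q top [ 0.5995 -0.2487  0.1355] r 0.02440006230985671 40 along 0.1185228969453852 lat 0.00043719633249893197
m scene [ 0.6047 -0.2504  0.015 ] r 0.020310961661100628 37 along 0.12207772754259866 lat 0.00028858990088745373
m top [ 0.6052 -0.2512  0.015 ] r 0.02076518867944091 35 along 0.12270616399030096 lat -0.0003827717066565463
```

At rest and after the lift, the spread ring sits about 0.1165 m ahead of the TCP, level. I'll correct and lower to just above the shaft end.

```bash
python3 -m jog '[[[0.0054,-0.0012,0.01,0,0,0],[0,0,0.01,0,0,0],[0,0,0.01,0,0,0],[0,0,0.01,0,0,0],[0,0,0,0,0,0]]]' -1|head -2
python3 -m jog '[[[0,0,0,0,0,0],[0,0,0,0,0,0],[0,0,0,0,0,0]]]' -1
python3 - <<'E'
from h import *
X,a,s=exp();print(X,a,s["tool_rot"])
im=ctrl.capture("scene");cv2.imwrite("pics/t_scene.png",im[:,:,::-1])
t=ctrl.capture("top")
u,v=proj("scene",X).round().astype(int);b=cv2.resize(im[v-25:v+25,u-25:u+25,::-1],(600,600),interpolation=cv2.INTER_CUBIC)
cv2.imwrite("pics/t_c.png",b);print(u,v)
E
```

```text
t: 16.7
eef_pos: [0.4738, 0.0581, 0.1101]
t: 16.95
eef_pos: [0.4755, 0.0586, 0.1127]
tool_rot: [0.994, -0.113, 0.0, -0.0]
contact_force: [0.3, 0.2, -1.8]
finger_gap: 0.0211
grip_force: 59.6
[0.5944 0.0311 0.0972] -0.2272697225577551 [ 0.9936 -0.1134  0.0003 -0.0003]
272 204
```

View pics/t_c.png

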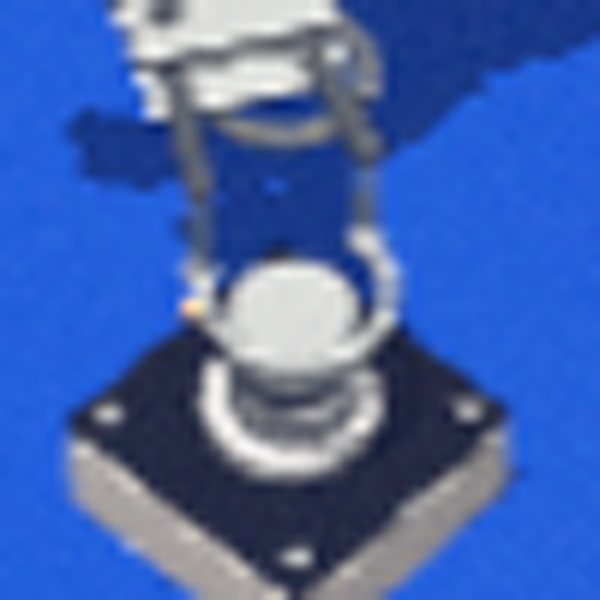

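The picture shows the ring (outer edges at about 200 and 402) around the shaft end (230 to 360). It sits about 1–2 mm too far right, which is +y. I'll fit it for a number.

Run:
```python
from h import *
X,a,s=exp();g=cv2.imread("pics/t_scene.png").min(2).astype(float)
c0=proj("scene",np.array([.5878,.0315,.088]))
def sk(u,v):
    q=plane("scene",u,v,.088)[:2]-[.5878,.0317]
    q3=plane("scene",u,v,.048)[:2]-[.5878,.0317]
    return np.hypot(*q)<.0205 or np.hypot(*q3)<.0265
for z in(.097,):
  for x0 in(.585,.590):
    for th in(60,100):
        c=rfit(g,"scene",np.array([x0,.0317,z]),a,th,skip=sk,half=2.0);print(c)
g=g.astype(int);print(g[190:216,260:284])
```

```text
(array([0.5881, 0.0321, 0.097 ]), np.float64(0.026522679421838512), 41)
(array([0.5886, 0.0317, 0.097 ]), np.float64(0.02609121680594181), 34)
(array([0.5881, 0.0321, 0.097 ]), np.float64(0.026522679421860425), 41)
(array([0.5886, 0.0317, 0.097 ]), np.float64(0.026091216805924706), 34)
[[ 26  62  98  75  28  37  72 103 112 124 129 124 127 118  77  57  86 109
   80  22  29  30  31  37]
 [ 27  61  93  79  40  28  22  36  39  48  51  51  39  29  25  29  65  99
   78  34  34  36  38  36]
 [ 26  34  75  88  56  25  22  21  25  25  28  18  22  22  24  30  43  65
   56  35  35  37  37  37]
 [ 23  28  73  99  74  23  25  24  26  27  22  27  27  21  21  25  49  79
   68  36  34  33  37  37]
 [ 35  37  68  96  76  24  28  29  18  34  33  20  21  22  25  29  52  81
   67  39  34  34  34  39]
 [ 35  35  56  72  57  31  26  26  24  19  29  23  22  26  25  24  61  85
   62  35  33  37  35  38]
 [ 34  38  55  75  58  23  26  21  27  21  25  26  25  23  22  25  60  83
   64  35  37  32  37  34]
 [ 36  32  46  73  55  22  26  22  24  23  23  22  24  24  22  30  75  96
   69  37  33  35  39  36]
 [ 37
[... 1113 characters left out ...]
35  35  44 167 177 106 121 149 183 194 196 194 184 165 136 120  99
   41  37  37  32  41  33]
 [ 34  39  39  72 211 217  88  76 105 122 119 124 113 111 101 104 153 177
  115  37  32  29  34  36]
 [ 35  39  40  74 212 220  98  75  69  85 100 112  98  79  75  98 136 160
  121  44  34  34  38  39]
 [ 39  31  33 112 223 219 110 114  95  61  49  54  59  83 127 130 127 191
  164  41  32  29  36  39]
 [ 39  37  37  80 211 234 162 109 117 100 101 123 158 162 136  94 149 202
  164  39  34  29  36  38]
 [ 34  39  36  50 157 234 223 121 108  97  97  99  98 102 104 126 218 221
   98  35  30  33  38  38]
 [ 40  35  36  37  93 195 231 210 151 119 118 107 110 105 157 186 166 111
   41  23  32  35  38  37]]
```

The ring is within about 0.5 mm of the shaft axis. I'll lower 29 mm in small steps, watching the force.

```bash
python3 -m jog '[[[0,0,0.004,0,0,0],[0,0,0.004,0,0,0],[0,0,0,0,0,0],[0,0,0,0,0,0]]]' -1|sed -n '2p;4p'
python3 -m jog '[[[0,0,0.003,0,0,0],[0,0,0.003,0,0,0],[0,0,0,0,0,0],[0,0,0,0,0,0]]]' -1|sed -n '2p;4p'
```

```text
eef_pos: [0.475, 0.0585, 0.104]
contact_force: [-0.2, 0.2, -2.0]
eef_pos: [0.4751, 0.0585, 0.0981]
contact_force: [-0.0, 0.7, -1.2]
```

```bash
python3 -m jog '[[[0,0,0.003,0,0,0],[0,0,0.003,0,0,0],[0,0,0,0,0,0],[0,0,0,0,0,0]]]' -1|sed -n '2p;4p'
python3 -m jog '[[[0,0,0.003,0,0,0],[0,0,0.003,0,0,0],[0,0,0,0,0,0],[0,0,0,0,0,0]]]' -1|sed -n '2p;4p'
python3 -m jog '[[[0,0,0.0025,0,0,0],[0,0,0,0,0,0],[0,0,0,0,0,0],[0,0,0,0,0,0]]]' -1
python3 - <<'E'
from h import *
X,a,s=exp();print(X,s["tool_rot"],s["contact_force"])
im=ctrl.capture("scene");cv2.imwrite("pics/u_scene.png",im[:,:,::-1]);g=im.min(2).astype(int)
u,v=proj("scene",np.array([.5878,.0317,.068])).round().astype(int);print(u,v);print(g[v-12:v+13,u-13:u+14])
for z in(.066,.068,.070):
    for t in(-.025,.025):
        # ring side extremes in image-horizontal direction
        print(z,proj("scene",np.array([.5878+.479*t,.0317+.878*t,z])), end=" ")
    print("front",proj("scene",np.array([.5878+.883*.025,.0317-.47*.025,z])))
E
```

```text
eef_pos: [0.4751, 0.0585, 0.0921]
contact_force: [-0.5, -0.7, -1.3]
eef_pos: [0.4751, 0.0585, 0.0861]
contact_force: [0.3, -0.0, -2.0]
t: 18.72
eef_pos: [0.4753, 0.0586, 0.0838]
tool_rot: [0.994, -0.113, 0.0, -0.0]
contact_force: [-0.0, 0.2, -2.7]
finger_gap: 0.0207
grip_force: 59.5
[0.5941 0.0311 0.0683] [ 0.9936 -0.1134  0.     -0.    ] [-0.0493  0.2366 -2.7197]
271 208
[[ 39  33  31  72  99  82  38  27  26  27  25  24  29  26  22  30  29  57
   88  86  52  38  41  36  37  43  36]
 [ 33  31  39  52  85  83  38  28  26  25  24  26  25  29  26  29  28  34
   69  96  69  31  41  35  33  35  35]
 [ 35  37  28  37  80 107  80  28  26  26  28  21  27  27  24  26  26  25
   44  50  45  38  34  40  33  34  39]
 [ 34  36  32  31  74  97  69  27  27  26  25  24  29  26  29  26  32  25
   67  86  53  34  39  38  31  36  35]
 [ 33  42  34  33  69  96  67  24  27  33  48  60  84  95  81  58  41  27
   71  80  51  41  36  37  38  35  42]
 [ 38  34  36  37  28  48  45  27  30  96 160 204 223 224 221 203 141  55
  109 118  48  38  32  37  37  38  41]
 [ 36  42  37  32  53  73  59  24  96 185 223 2
[... 1632 characters left out ...]
38  42  41  44]
 [ 38  34  40  38  40  41  38  62 116 153 159 158 158 163 156 148 138 100
   53  30  33  40  40  40  45  34  45]
 [ 59  43  38  39  39  38  40  40  44  93 134 138 124 124 123 105  68  53
   35  35  39  40  38  39  41  52 114]
 [176  71  41  36  38  38  32  41  37  43  44  46  57  57  52  40  37  38
   37  42  37  38  39  44  64 140 167]
 [173 151  85  42  39  40  38  38  39  38  37  41  37  40  38  38  39  41
   41  40  36  35  45 102 155 155 145]]
0.066 [263.2923 208.5428] 0.066 [278.2639 208.4611] front [270.9894 214.4732]
0.068 [263.2916 208.1739] 0.068 [278.2793 208.0921] front [270.9971 214.1066]
0.07 [263.291  207.8043] 0.07 [278.2947 207.7223] front [271.0048 213.7392]
```

The ring's sides measure at columns 263.5 and 278.6 and its front at row 214.0. A centred ring at z = 0.068 would give 263.3, 278.3 and 214.1, so it is within about 1 mm, and there is no contact force. Settle and hand in.

```bash
python3 -m jog '[[[0,0,0,0,0,0],[0,0,0,0,0,0],[0,0,0,0,0,0],[0,0,0,0,0,0],[0,0,0,0,0,0]]]' -1; python3 -c "
from station import ctrl
print(ctrl.job_done())"
```

```text
t: 19.18
eef_pos: [0.4753, 0.0586, 0.0838]
tool_rot: [0.994, -0.113, 0.0, -0.0]
contact_force: [0.2, 0.2, -2.0]
finger_gap: 0.0208
grip_force: 59.5
the job is handed in; nothing more can be done
None
```

I handed the job in at 19.2 s with the cover hung on the hook and the squeezed pliers holding the spread ring around the groove. The ring measured about 1 mm off centre, with no sign of contact. The hand-in call gave no verdict, and I did not check the cover again after first seeing it hang free.

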